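# Load the chocolate mill and hold its lid at pulse

## Robot

A 6-joint arm with a two-finger parallel gripper is mounted at the origin on a cart in front of the work surface, level with it; the furniture and walls round the work are solid. World frame = base frame: x ahead of the robot, y to its left, z up, the work surface at z = 0. Lengths are in m, angles in degrees, forces in N, time in s.
With the tool pointing down it reaches from about 0.375 to 0.9 m from the base axis. Payload 3.1 kg.
Tool frame: the origin (TCP) lies on the centre line of the jaws, within the pads' length; the fingertips stand 14 mm ahead of it and the grasp point (between the pads) lies 5 mm behind it; z points along the fingers, y is the line along which they close (so a half turn about z gives the same grasp; the last joint's range is limited). The gripper opens to 87 mm and grips with 3 to 60 N. Pads are 19 mm wide; open, the fingers measure 117 mm over their backs; the gripper's body (75 mm by 190 mm) begins 51 mm behind the grasp point.
Start: joints at [54.632, 30.224, 82.088, -0, 67.689, -10.227], TCP at [0.265, 0.566, 0.237] pointing down, gripper open.
Joint ranges: [-176.69, 176.69], [-43.24, 126.21], [12.49, 139.97], [-82, 262], [0, 151.66], [-163.58, 163.58]. Speed limits (degrees/s): [159.86, 159.86, 180, 180, 180, 180].

## Interface

Orientations are given as a 3x3 rotation matrix whose columns are the frame's x, y, z axes.
In Python, from plant import * gives the robot as it stands. The module is installed in compiled form; this text tells all that it offers.
- The arm moves only by the shell command python3 -m jog 'ROWS' [FORCE]. ROWS is a JSON object of lists of equal length, an entry for each row: "jaw": the opening, from 0 (shut) to 1 (fully open); "dp": the shift along the tool's x, y, z normalised to -1 to 1, where 1 is 0.25 m, a list of three; "angular": the turn, a rotation vector about the tool's x, y, z normalised to -1 to 1, where 1 is 180 degrees, a list of three. A call has 1 to 5 rows; each row is the pose to reach, as a shift and turn from the pose commanded when the call began, along the tool's axes at that moment, turning the shorter way round; what a row does not reach only later rows make up. A row lasts 1/12 s, in which the tool goes at most 41.7 mm and 7.16 degrees, less where a joint would pass 70% of its speed; a pose out of reach is approached as far as the arm can. A call with a number of a shift or a turn outside -1 to 1 is refused whole. A call with a gripper value outside its range is refused whole. The fingers move at their own pace and stop on an object; FORCE is the grip in N (left out, the last holds). Time passes only in rows, so rows that repeat a pose let the fingers close. It gives the time, the measured TCP pose, the force, the opening and the grip force at its end, in the units of the state.
- get_state(): the state, without advancing time (a new reading comes with each control period).
- capture(name): name is "scene" or "side" or "wrist"; returns the picture (400x640x3 uint8, blue, green, red); there is no depth.
- camera_params(name): a dict with "camera_matrix" (3x3 intrinsics, pixels), "k1" (the pictures are not rectified: a ray, as slopes to the right and down, at radius r is drawn at 1 + k1 r^2 times it, then the intrinsics apply), "rvec" (rotation vector, rad) and "tvec" (3), from world to camera coordinates, as OpenCV has them; the wrist camera has in their place "T_tool_cam" (4x4, takes a point from camera to tool coordinates, whose origin is the TCP and whose axes are the flange's). Camera axes: x right, y down, z forward; pixel columns grow to the right and rows downward; lengths in m; the calibration is good to about 2 mm. A picture is of the moment at which its call begins: read the wrist's pose just before it. camera_params takes no time and is no camera call.
- sign_off(): hands the job in; it is judged then, once.
The state is a dict: "clock": time; "qpos": joint angles; "qd": joint speeds; "effort": joint torques, N m; "eef_pos": TCP position; "ee_rot": TCP orientation; "ft_force": force on the tool from outside, world axes, zero at the start; "wrist_torque": the same for the moment, N m; "gripper_width": finger opening in m; "gripper_force": force on a finger pad.
Only numpy, scipy, OpenCV 4.12 (cv2) and the standard library are available. Lean on these libraries where they do the work, as an engineer would, in place of code of your own. Each camera call takes 0.05 s, during which the arm holds its last target. There are 200 camera calls.

## Task

Stand the longer of the two chocolate sticks upright in the feed hole of the electric mill, then take the lid off the ramekin by its grip bar and push it straight down into the mill's collar, so that its sprung pusher comes down on the chocolate and the stem rises out of the bar. Turn the lid clockwise to the halfway mark, where the mill pulses, never on into the lock, and finish while holding it there, since it springs back if let go. Leave the shorter stick and everything else where it stands.

Things in the scene. Friction and masses are not known exactly. Their poses are not given: they have to be found in the camera images.
- mill: electric chocolate mill, fixed: white plinth 235 x 124 mm, motor housing behind (+x side, up to 89 mm high), spout at -x, and a round steel collar 96 mm across whose top is 100 mm up and whose opening is 67 mm wide. Origin on the table under the collar's axis. Feed hole on that axis: 43 mm wide from 78 mm up down to its floor at 48 mm
- mill_seat (a point): on the collar's axis, 84 mm up, where the lid's origin lies when it is pushed home. +x and -x point to the two notches in the collar's lip (about 24 mm wide, out to 42 mm from the axis) through which the lid's tabs drop onto a ledge at this height. There they turn clockwise (from above) under the lip, 4 mm of play in height; anticlockwise is blocked
- mill_floor (a point): centre of the feed hole's floor, 48 mm above the table
- mill_half (a point): the halfway (pulse) mark: a single raised rib on top of the collar, 32 deg clockwise from the +x notch; its twin lies across the axis. The lid's pointers stand at these two when it is at pulse
- mill_lock (a point): the lock mark: a pair of raised ribs on the collar, 65 deg clockwise from the +x notch (twin across the axis), where sprung plungers click into the tabs; their resistance begins at about 44 deg
- switch_ring (a joint): pulse switch ring inside the collar, pushed round by the tabs of the lid against a spring: 0 at rest, grows clockwise (rad). It trails the lid's turn from the notch by about 0.07 (the play). At the halfway mark it reads about 0.5 and pushes back with about 0.12 N m; the lock plungers begin to resist at about 0.67
- lid: white round lid, 62 mm across, 0.2 kg, black grip bar on top along its x axis (54 long, 14 thick, from 35 to 64 mm above the origin). Origin on the axis at the undersides of its two tabs, which reach 40 mm out at +x and -x (18 wide, 6 thick, a pointer above each); the body reaches 5 mm below them. Alike after half a turn. At first its tabs rest on the ramekin's rim
- pusher (a joint): sprung pusher inside the lid, a 32 mm steel foot whose stem comes up through the bar: 0 = hanging free (foot 2 mm above the lid's origin, stem 2 mm out of the bar), grows as it is pushed up (m), about 0.020 when seated on the longer stick, 0.004 on the shorter. Pushes with 1.4 N at first, 4.2 N at 0.020, enough to lift the unlocked lid
- ramekin: white round dish, fixed, 79 mm across, 45 mm high, that the lid is parked on; origin under its centre
- long_stick: longer chocolate stick, 36 mm across, 58 mm long, standing on the board; origin at the centre of its lower end. In the mill it stands 6 mm out of the collar
- short_stick: shorter chocolate stick, 36 mm across, 42 mm long, standing on the board about 90 mm from the other (either may be the nearer to the mill); origin at the centre of its lower end
- board: walnut board, 200 x 360 mm, 16 mm thick, fixed; origin under its centre, long side along its y
- flour: steel flour shaker, 67 mm across, 120 mm high, a bystander; origin under its centre
- timer: round baking timer, 69 mm across, 48 mm high, a bystander; origin under its centre

How it is judged:
By the outcome, as a careful person would: the job done as asked, in the order asked, and still so for the second after the job is handed in, while the arm keeps its last pose, push and grip.
It also fails if it takes over 59 s, if anything falls off the work surface, if the arm or the gripper's body presses on something with over 40 N, if the wrist force passes 120 N, or if a joint passes its speed limit or range.

## Working session

There is one attempt and no reset: what is moved stays moved. The work goes in short steps, Python scripts to look and compute and a shell command to move; the robot and the scene stay as the last step left them, time stands still between calls to the robot, and variables do not carry over. Pictures are saved under pics/ and viewed, at most 10 in all, crops included, and the job is handed in when it is done.

```bash
mkdir -p pics; cat > h.py <<'E'
import numpy as np, cv2
from plant import *
def cam(name, st=None):
    p=camera_params(name); K=np.array(p["camera_matrix"]); k1=p["k1"]
    if "rvec" in p:
        R=cv2.Rodrigues(np.array(p["rvec"],float))[0]; t=np.array(p["tvec"],float).ravel()
        return K,k1,R.T,-R.T@t
    T=np.array(p["T_tool_cam"]); R=np.array(st["ee_rot"]).reshape(3,3); e=np.array(st["eef_pos"])
    return K,k1,R@T[:3,:3],R@T[:3,3]+e
def ray(c,uv):
    K,k1,R,o=c
    d=np.array([k1,0,0,0.]) 
    s=cv2.undistortPoints(np.array([[uv]],float),K,d)[0,0]
    v=R@np.array([s[0],s[1],1]); return o,v/np.linalg.norm(v)
def onz(c,uv,z):
    o,v=ray(c,uv); return o+v*(z-o[2])/v[2]
def proj(c,X):
    K,k1,R,o=c; q=(np.array(X,float).reshape(-1,3)-o)@R; s=q[:,:2]/q[:,2:]
    s=s*(1+k1*(s**2).sum(1,keepdims=True)); return s*[K[0,0],K[1,1]]+[K[0,2],K[1,2]]
def tri(rs):
    A=np.zeros((3,3));b=np.zeros(3)
    for o,v in rs:
        M=np.eye(3)-np.outer(v,v);A+=M;b+=M@o
    return np.linalg.solve(A,b)
E
python3 - <<'E'
from h import *
s=get_state();print(s)
for n in("scene","side","wrist"):
    im=capture(n);cv2.imwrite(f"pics/{n}0.png",im);c=cam(n,s);print(n,c[3],c[2][:,2],c[1],c[0][0,0])
a=cv2.imread("pics/scene0.png");b=cv2.imread("pics/side0.png")
E
```

```text
{'clock': 0.0, 'qpos': array([ 5.46310879e+01,  3.02790053e+01,  8.21554760e+01,  1.55646921e-03,
        6.76897273e+01, -1.02287064e+01]), 'qd': array([-0.1148923 , -0.0486554 , -0.00076136, -0.02409782, -0.05834709,
       -0.07483937]), 'effort': array([ 3.98034877e-05, -4.40052259e+01, -1.76591152e+01,  6.33121398e-02,
        5.80669334e-02, -1.50777123e-04]), 'eef_pos': array([0.26509279, 0.56522664, 0.23557624]), 'ee_rot': array([[-9.05266252e-01,  4.24842778e-01, -1.27532803e-03],
       [ 4.24844495e-01,  9.05264647e-01, -1.75320669e-03],
       [ 4.09672179e-04, -2.12893494e-03, -9.99997650e-01]]), 'ft_force': array([-0.24824018,  0.39893452,  0.01438476]), 'wrist_torque': array([ 0.0168957 , -0.01221726, -0.02878469]), 'gripper_force': 0.0, 'gripper_width': 0.0870748859645505}
scene [-0.27612581 -0.68670803  0.71758547] [ 0.69042514  0.54984467 -0.47008932] -0.0438010621216082 395.1074142210872
side [ 0.32820137 -0.77945819  0.83023192] [ 0.25210573  0.71622657 -0.65073973] -0.0030417486683060537 447.1058142826577
wrist [0.20009884 0.59630236 0.38394371] [ 0.2381542  -0.11301207 -0.9646299 ] -0.03696611135838486 275.56763518454363
```

View pics/scene0.png

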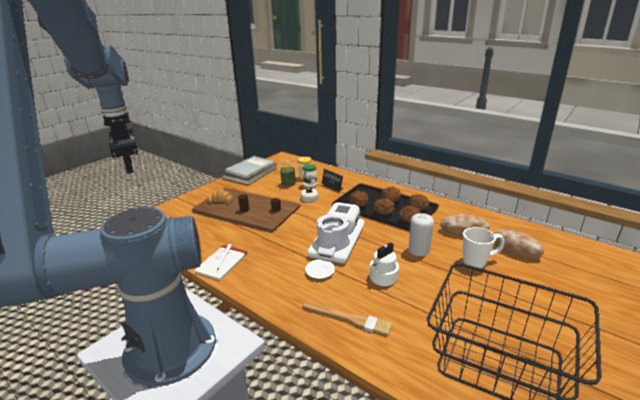

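View pics/side0.png

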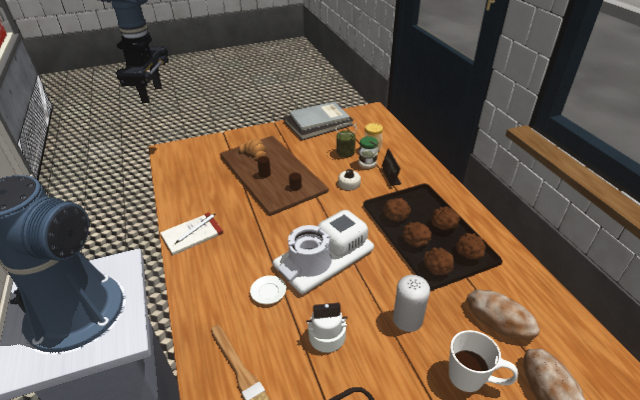

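View pics/wrist0.png

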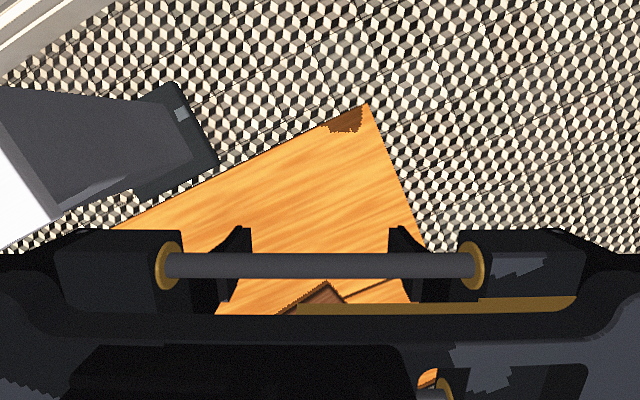

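The side view shows the long stick (top about (263,158)), the short one at (295,178), the mill collar at (309,240) and the lid on its ramekin at (326,312). The scene view has them at (243,195), (275,201), (333,228) and (384,258). In the wrist view only the table's corner and the fingers can be seen.

```bash
python3 - <<'E'
from h import *
c=cam("side");d=cam("scene")
for n,a,b in(("long top",(263,158),(243,195)),("short top",(295,177),(275,201)),("collar",(309,239),(333,226)),("bar top",(326,307),(386,247))):
    r1,r2=ray(c,a),ray(d,b);X=tri([r1,r2]);print(n,X.round(3),proj(c,X).round(1),proj(d,X).round(1))
for uv in((221,165),(282,139),(326,186),(272,209)):print(onz(c,uv,.016).round(3))
A=cv2.imread("pics/side0.png");B=cv2.imread("pics/scene0.png")
z=lambda I,x,y,w,h:cv2.resize(I[y:y+h,x:x+w],(400,300),interpolation=cv2.INTER_CUBIC)
cv2.imwrite("pics/c1.png",np.vstack([np.hstack([z(A,230,140,100,75),z(B,215,175,100,75)]),np.hstack([z(A,265,215,112,84),z(A,280,285,100,75)])]))
p=camera_params("wrist");print(np.array(p["T_tool_cam"]).round(3),p["camera_matrix"])
E
```

```text
long top [0.534 0.327 0.079] [[262.9 157.7]] [[243.1 195.2]]
short top [0.604 0.238 0.051] [[294.9 176.6]] [[275.2 201.3]]
collar [ 0.547 -0.062  0.086] [[309.5 240.8]] [[332.2 224.9]]
bar top [ 0.511 -0.27   0.109] [[326.  306.9]] [[386. 247.]]
[0.416 0.428 0.016]
[0.64  0.505 0.016]
[0.689 0.206 0.016]
[0.511 0.162 0.016]
[[ 0.002 -0.965 -0.264  0.072]
 [ 1.     0.002  0.001  0.   ]
 [-0.    -0.264  0.965 -0.148]
 [ 0.     0.     0.     1.   ]] [[275.56763518   0.         319.35683513]
 [  0.         275.56763518 199.32176902]
 [  0.           0.           1.        ]]
```

View pics/c1.png

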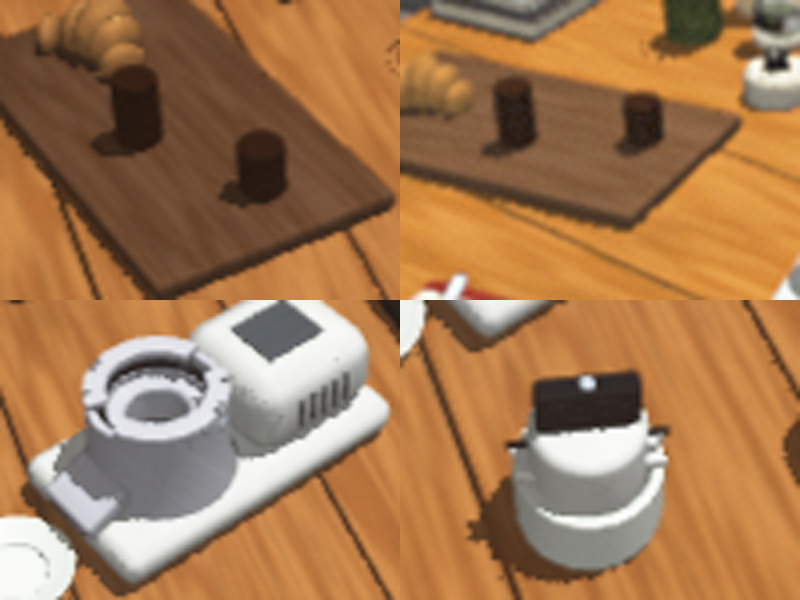

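The enlarged crops show the long stick's top at side (263.8,159.5) and scene (243.5,196.5), with the short stick and croissant clear of it. The notched collar and the lid's bar with its bright stem are also visible. I'll move the wrist camera over the long stick.

```bash
python3 -m jog '{"jaw":[1,1,1,1,1],"dp":[[-0.84,-0.2,0.06],[-0.84,-0.2,0.06],[-0.84,-0.2,0.06],[-0.84,-0.2,0.06],[-0.84,-0.2,0.06]],"angular":[[0,0,0],[0,0,0],[0,0,0],[0,0,0],[0,0,0]]}'
python3 -m jog '{"jaw":[1,1,1,1,1],"dp":[[-0.84,-0.2,0.06],[-0.84,-0.2,0.06],[-0.84,-0.2,0.06],[-0.84,-0.2,0.06],[-0.84,-0.2,0.06]],"angular":[[0,0,0],[0,0,0],[0,0,0],[0,0,0],[0,0,0]]}'
python3 -m jog '{"jaw":[1,1,1],"dp":[[0,0,0],[0,0,0],[0,0,0]],"angular":[[0,0,0],[0,0,0],[0,0,0]]}'
python3 - <<'E'
from h import *
s=get_state();print(s["clock"],s["eef_pos"],s["ee_rot"],s["qpos"]);im=capture("wrist");cv2.imwrite("pics/w1.png",im);np.save("w1.npy",s,allow_pickle=True)
E
```

```text
clock: 0.57
eef_pos: [0.429, 0.435, 0.2217]
ee_rot: [[-0.906, 0.424, -0.0], [0.424, 0.906, -0.0], [0.0, -0.001, -1.0]]
ft_force: [0.7, 0.3, -0.5]
gripper_width: 0.087
gripper_force: 0.0
clock: 0.98
eef_pos: [0.5918, 0.3052, 0.2072]
ee_rot: [[-0.905, 0.425, -0.001], [0.425, 0.905, -0.0], [0.001, -0.0, -1.0]]
ft_force: [-1.2, 0.6, -0.5]
gripper_width: 0.0871
gripper_force: 0.0
clock: 1.23
eef_pos: [0.59, 0.3066, 0.207]
ee_rot: [[-0.905, 0.426, -0.002], [0.426, 0.905, -0.0], [0.002, -0.001, -1.0]]
ft_force: [-0.4, -0.3, -0.2]
gripper_width: 0.087
gripper_force: 0.0
1.2333 [0.58998857 0.3065886  0.20698658] [[-9.04877536e-01  4.25666767e-01 -2.10932010e-03]
 [ 4.25667801e-01  9.04879506e-01 -4.61988076e-05]
 [ 1.88901524e-03 -9.39673913e-04 -9.99997774e-01]] [ 1.78331996e+01  3.51773566e+01  7.75129278e+01  3.73536833e-02
  6.74255790e+01 -4.69882371e+01]
```

View pics/w1.png

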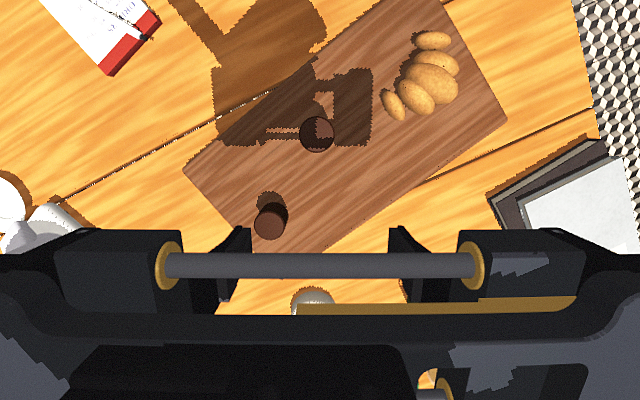

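The wrist view shows the long stick's round top near (317,134), the short stick at (271,220) and the croissant clear of both.

```bash
python3 - <<'E'
from h import *
s=np.load("w1.npy",allow_pickle=True).item();w=cam("wrist",s);im=cv2.imread("pics/w1.png")
g=cv2.GaussianBlur(im,(3,3),0).max(2);roi=g[110:165,285:350]
cs=cv2.HoughCircles(cv2.resize(roi,None,fx=4,fy=4,interpolation=3),cv2.HOUGH_GRADIENT,1,200,param1=80,param2=15,minRadius=60,maxRadius=84);print(cs[0]/4+[285,110,0])
uv=(cs[0][0][:2]/4+[285,110]) 
r=[ray(w,uv),ray(cam("side"),(263.8,159.3)),ray(cam("scene"),(243.5,196.5))]
for q in(r,r[:2]):
    X=tri(q);print(X)
print(onz(w,uv,.074))
# short: side bottom/top check
print(tri([ray(cam("side"),(295.5,176.5)),ray(cam("scene"),(275.7,201.5))]))
R=s["ee_rot"];print("tool delta",R.T@(onz(w,uv,.074)-s["eef_pos"]))
E
```

```text
[[315.625      134.375       17.82500076]]
[0.53462492 0.32878223 0.07168383]
[0.53415581 0.32953739 0.07070587]
[0.53200786 0.32997358 0.074     ]
[0.60615929 0.23818415 0.04976202]
tool delta [ 0.06216845 -0.00339491  0.13310751]
```

```bash
python3 -m jog '{"jaw":[1,1,1,1,1],"dp":[[0.25,-0.014,0.36],[0.25,-0.014,0.36],[0.25,-0.014,0.36],[0.25,-0.014,0.53],[0.25,-0.014,0.53]],"angular":[[0,0,0],[0,0,0],[0,0,0],[0,0,0],[0,0,0]]}'
python3 -m jog '{"jaw":[1,1,0.3,0.3,0.3],"dp":[[0,0,0],[0,0,0],[0,0,0],[0,0,0],[0,0,0]],"angular":[[0,0,0],[0,0,0],[0,0,0],[0,0,0],[0,0,0]]}' 12
python3 -m jog '{"jaw":[0.3,0.3,0.3,0.3,0.3],"dp":[[0,0,0],[0,0,0],[0,0,0],[0,0,0],[0,0,0]],"angular":[[0,0,0],[0,0,0],[0,0,0],[0,0,0],[0,0,0]]}'
python3 - <<'E'
from h import *
s=get_state();print(s["clock"],s["eef_pos"],s["ft_force"],s["gripper_width"],s["gripper_force"])
E
```

```text
clock: 1.7
eef_pos: [0.5245, 0.3298, 0.0674]
ee_rot: [[-0.907, 0.421, -0.016], [0.421, 0.907, -0.006], [0.012, -0.013, -1.0]]
ft_force: [-1.2, -0.7, -1.6]
gripper_width: 0.0871
gripper_force: 0.0
clock: 2.12
eef_pos: [0.5342, 0.3307, 0.0778]
ee_rot: [[-0.905, 0.425, 0.004], [0.425, 0.905, 0.002], [-0.003, 0.004, -1.0]]
ft_force: [-0.0, -0.5, 0.4]
gripper_width: 0.0743
gripper_force: 0.0
clock: 2.53
eef_pos: [0.5326, 0.3301, 0.0752]
ee_rot: [[-0.905, 0.425, -0.0], [0.425, 0.905, -0.0], [0.0, -0.0, -1.0]]
ft_force: [1.2, 0.9, -0.1]
gripper_width: 0.0415
gripper_force: 0.0
2.5333 [0.53255792 0.33012606 0.07515808] [ 1.18762448  0.88939012 -0.07507613] 0.041505343577039285 0.0
```

```bash
python3 -m jog '{"jaw":[0.3,0.3,0.3,0.3],"dp":[[0,0,0],[0,0,0],[0,0,0],[0,0,-0.04]],"angular":[[0,0,0],[0,0,0],[0,0,0],[0,0,0]]}' 12
python3 -m jog '{"jaw":[0.3,0.3,0.3,0.3,0.3],"dp":[[0,0,-0.1],[0,0,-0.2],[0,0,-0.32],[0,0,-0.44],[0,0,-0.6]],"angular":[[0,0,0],[0,0,0],[0,0,0],[0,0,0],[0,0,0]]}'
python3 -m jog '{"jaw":[0.3,0.3,0.3,0.3,0.3],"dp":[[-0.09,-0.12,0],[-0.18,-0.24,0],[-0.28,-0.38,0],[-0.38,-0.52,0],[-0.48,-0.66,0]],"angular":[[0,0,0],[0,0,0],[0,0,0],[0,0,0],[0,0,0]]}'
python3 -m jog '{"jaw":[0.3,0.3,0.3,0.3,0.3],"dp":[[-0.1,-0.14,0],[-0.2,-0.28,0],[-0.3,-0.42,0],[-0.4,-0.54,0],[-0.48,-0.64,0]],"angular":[[0,0,0],[0,0,0],[0,0,0],[0,0,0],[0,0,0]]}'
python3 -m jog '{"jaw":[0.3,0.3,0.3,0.3],"dp":[[-0.06,-0.08,0],[-0.09,-0.11,0],[-0.09,-0.11,0],[-0.09,-0.11,0]],"angular":[[0,0,0],[0,0,0],[0,0,0],[0,0,0]]}'
python3 - <<'E'
from h import *
s=get_state();print(s["clock"],s["eef_pos"],s["ee_rot"],s["gripper_width"],s["gripper_force"]);im=capture("wrist");cv2.imwrite("pics/w2.png",im);np.save("w2.npy",s,allow_pickle=True)
for n in("side","scene"):cv2.imwrite(f"pics/{n}2.png",capture(n))
A=cv2.imread("pics/side2.png");c=cam("side");print(proj(c,s["eef_pos"]))
x,y=proj(c,s["eef_pos"])[0].astype(int)
y0=max(0,y-60)
cv2.imwrite("pics/v2.png",np.hstack([cv2.resize(im[:300,160:480],(480,450)),cv2.resize(A[y0:y0+150,x-50:x+50],(300,450),interpolation=2)]))
E
```

```text
clock: 2.87
eef_pos: [0.5311, 0.3296, 0.0835]
ee_rot: [[-0.905, 0.425, -0.004], [0.425, 0.905, -0.002], [0.003, -0.003, -1.0]]
ft_force: [0.1, -0.8, -0.4]
gripper_width: 0.0353
gripper_force: 12.0
clock: 3.28
eef_pos: [0.531, 0.3296, 0.2352]
ee_rot: [[-0.905, 0.425, -0.004], [0.425, 0.905, -0.002], [0.003, -0.003, -1.0]]
ft_force: [-0.5, 0.9, -0.8]
gripper_width: 0.0357
gripper_force: 12.0
clock: 3.7
eef_pos: [0.5702, 0.1324, 0.2361]
ee_rot: [[-0.906, 0.424, 0.001], [0.424, 0.906, 0.0], [-0.001, 0.0, -1.0]]
ft_force: [0.7, 0.9, -1.3]
gripper_width: 0.0355
gripper_force: 12.0
clock: 4.12
eef_pos: [0.6114, -0.0652, 0.236]
ee_rot: [[-0.905, 0.426, 0.001], [0.426, 0.905, -0.001], [-0.001, -0.0, -1.0]]
ft_force: [-0.0, 0.5, -0.8]
gripper_width: 0.0355
gripper_force: 12.0
clock: 4.45
eef_pos: [0.6193, -0.0958, 0.2352]
ee_rot: [[-0.905, 0.426, -0.001], [0.426, 0.905, 0.001], [0.001, 0.001, -1.0]]
ft_force: [0.6, 1.1, -0.1]
gripper_width: 0.0357
gripper_force: 12.0
4.45 [ 0.61929387 -0.09581095  0.23521456] [[-9.04907624e-01  4.25607421e-01 -7.18206478e-04]
 [ 4.25606380e-01  9.04907528e-01  1.25532868e-03]
 [ 1.18418765e-03  8.30283232e-04 -9.99998954e-01]] 0.035728019148175076 12.000034153461456
[[344.20035237 192.83916986]]
```

View pics/v2.png

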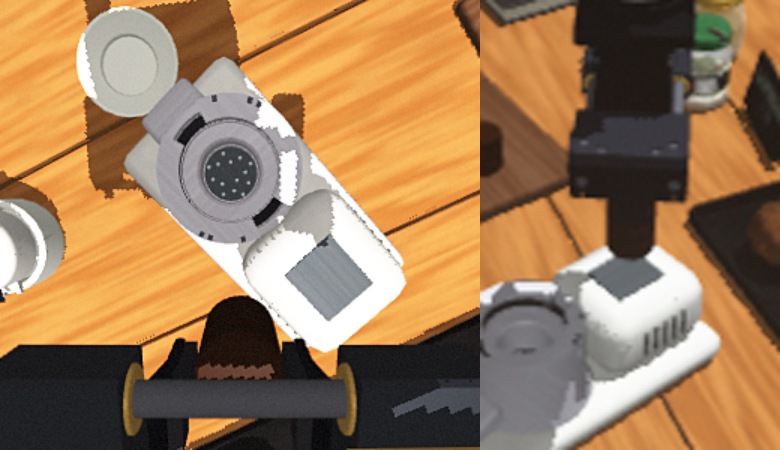

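The wrist view shows the collar centred near full-image pixel (312,112), with its notches near (287,85) and (339,141). The stick hangs straight between the pads in both views.

```bash
cat > top.py <<'E'
from h import *
def rect(im,c,ctr,z,half=.07,ppm=4000):
    n=int(2*half*ppm);g=(np.arange(n)+.5)/ppm-half
    X,Y=np.meshgrid(ctr[0]+g,ctr[1]-g)   # right=+x, up=+y
    P=proj(c,np.stack([X,Y,np.full_like(X,z)],-1)).reshape(n,n,2).astype(np.float32)
    return cv2.remap(im,P,None,cv2.INTER_CUBIC)
E
python3 - <<'E'
from top import *
s=np.load("w2.npy",allow_pickle=True).item();w=cam("wrist",s);im=cv2.imread("pics/w2.png")
c0=onz(w,(312,112),.1);print(c0)
J=rect(im,w,c0,.1);g=cv2.GaussianBlur(cv2.cvtColor(J,6),(0,0),2)
out=J.copy();res=[]
for lab,r0 in(("outer",48),("open",33.5),):
    cs=cv2.HoughCircles(g,cv2.HOUGH_GRADIENT,1,400,param1=40,param2=10,minRadius=int((r0-2)*4),maxRadius=int((r0+2)*4))
    if cs is None: print(lab,None);continue
    x,y,r=cs[0][0];C=c0[:2]+[(x-280)/4000,(280-y)/4000];print(lab,C,r/4);cv2.circle(out,(int(x),int(y)),int(r),(0,255,0) if r0>40 else (0,0,255),1)
    cv2.circle(out,(int(x),int(y)),3,(0,255,0) if r0>40 else (0,0,255),-1)
    if r0>40:
        pol=cv2.warpPolar(g,(280,720),(float(x),float(y)),280,cv2.INTER_LINEAR)
        prof=pol[:,int(36*4):int(40*4)].mean(1)
        lo=prof<np.percentile(prof,50)*.6
        idx=np.where(lo)[0]; 
        for k in np.split(idx,np.where(np.diff(idx)>4)[0]+1): print("dark az(world)",-k[0]/2,-k[-1]/2)
H=rect(im,w,c0,.078)
cs=cv2.HoughCircles(cv2.GaussianBlur(cv2.cvtColor(H,6),(0,0),2),cv2.HOUGH_GRADIENT,1,400,param1=40,param2=10,minRadius=80,maxRadius=92)
if cs is not None: x,y,r=cs[0][0];print("hole78",c0[:2]+[(x-280)/4000,(280-y)/4000],r/4)
cv2.imwrite("pics/t2.png",out)
E
```

```text
[ 0.54052422 -0.06634297  0.1       ]
outer [ 0.54164922 -0.06621797] 47.925
dark az(world) -144.0 -177.0
dark az(world) -325.5 -359.0
open [ 0.54264922 -0.06646797] 33.925
hole78 [ 0.54314922 -0.06646797] 20.075
```

View pics/t2.png

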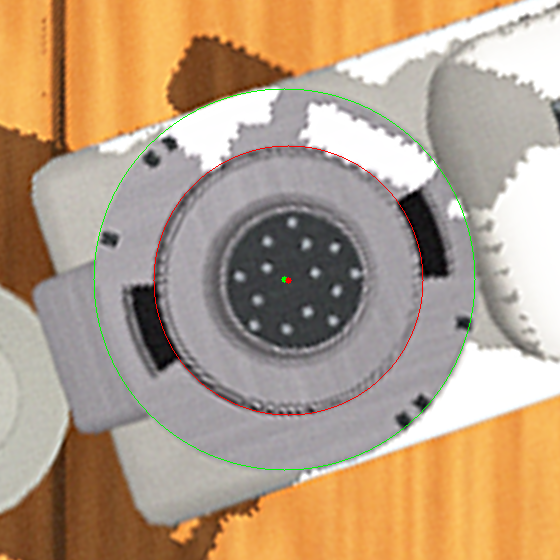

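The rectified view shows the collar centred at about (286.5,280). The single ribs (463,322) and (110,238) and the paired ribs put the mill's x axis at 18.8°. Next I check the stick's offset in the hand and the collar's height.

```bash
python3 - <<'E'
from h import *
s=np.load("w2.npy",allow_pickle=True).item();w=cam("wrist",s);im=cv2.imread("pics/w2.png")
R,e=s["ee_rot"],s["eef_pos"]
v=im[180:230,319-6:325].max(2).mean(1);print("wrist col",list(zip(range(180,230,2),v[::2].astype(int))))
row=im[215].max(1);print("row215",[(i,int(row[i])) for i in range(285,355,3)])
for off in(-.003,0,.003):
    print(off,proj(w,e+R@[.018+off,0,.0595]))
S=cam("side");A=cv2.imread("pics/side2.png")
for y in(203,206,209,212): print(y,A[y,330:360].max(1))
for off in(-.003,0,.003):
    for z in(.03,.0595):print(off,z,proj(S,e+R@[off,0,z]))
print("collar tri",tri([ray(S,(309,239.6)),ray(w,proj(w,[.5423,-.0665,.1])[0])]), proj(S,[.5423,-.0665,.1]))
E
```

```text
wrist col [(180, np.int64(244)), (182, np.int64(245)), (184, np.int64(247)), (186, np.int64(251)), (188, np.int64(249)), (190, np.int64(245)), (192, np.int64(241)), (194, np.int64(240)), (196, np.int64(253)), (198, np.int64(5)), (200, np.int64(24)), (202, np.int64(24)), (204, np.int64(25)), (206, np.int64(26)), (208, np.int64(22)), (210, np.int64(25)), (212, np.int64(23)), (214, np.int64(27)), (216, np.int64(23)), (218, np.int64(23)), (220, np.int64(26)), (222, np.int64(32)), (224, np.int64(31)), (226, np.int64(31)), (228, np.int64(34))]
row215 [(285, 58), (288, 100), (291, 255), (294, 252), (297, 40), (300, 28), (303, 36), (306, 25), (309, 21), (312, 32), (315, 30), (318, 30), (321, 24), (324, 23), (327, 29), (330, 26), (333, 24), (336, 23), (339, 28), (342, 133), (345, 255), (348, 255), (351, 191), (354, 254)]
-0.003 [[318.84098606 199.58311907]]
0 [[318.84761356 195.87102427]]
0.003 [[318.85429686 192.13158834]]
203 [217 218 217 218 217 185  91  40  41  37  37  37  37  38  36  39  37  36
  38  41  46  47 110 187 213 214 212 211 207 209]
206 [218 219 218 219 219 189  95  43  42  41  41  41  42  40  41  40  40  40
  41  42  45  48 143 212 209 206 210 214 214 211]
209 [215 218 222 221 221 192  96  42  43  42  43  44  44  45  47  49  47  46
  47  48  46  57 155 220 219 214 213 214 216 217]
212 [214 215 218 222 222 191  96  42  43  43  43  45  43  43  43  44  45  44
  43  47  49  65 155 218 221 221 221 219 217 218]
-0.003 0.03 [[345.33491681 203.69461966]]
-0.003 0.0595 [[345.07314361 213.89202509]]
0 0.03 [[343.95186881 203.6312131 ]]
0 0.0595 [[343.71703123 213.82751147]]
0.003 0.03 [[342.56946657 203.56783645]]
0.003 0.0595 [[342.3615397  213.76302711]]
collar tri [ 0.54349371 -0.06698777  0.09609256] [[307.77111057 238.39228963]]
```

```bash
python3 -m jog '{"jaw":[0.3,0.3,0.3,0.3,0.3],"dp":[[0.1,-0.008,0.04],[0.2,-0.016,0.1],[0.28,-0.022,0.15],[0.332,-0.025,0.2],[0.332,-0.025,0.2]],"angular":[[0,0,0],[0,0,0],[0,0,0],[0,0,0],[0,0,0]]}'
python3 -m jog '{"jaw":[0.3,0.3,0.3,0.3],"dp":[[0,0,0],[0,0,0],[0,0,0],[0,0,0]],"angular":[[0,0,0],[0,0,0],[0,0,0],[0,0,0]]}'
python3 - <<'E'
from h import *
s=get_state();R=s["ee_rot"];d=R.T@(np.array([.5416,-.0662,.120])-s["eef_pos"]);print(s["eef_pos"],d/.25)
E
```

```text
clock: 5.02
eef_pos: [0.5365, -0.0631, 0.183]
ee_rot: [[-0.906, 0.422, -0.009], [0.422, 0.906, 0.004], [0.01, -0.001, -1.0]]
ft_force: [-1.5, -0.1, -1.8]
gripper_width: 0.0356
gripper_force: 12.0
clock: 5.35
eef_pos: [0.5436, -0.0673, 0.1861]
ee_rot: [[-0.905, 0.425, 0.003], [0.425, 0.905, -0.001], [-0.003, 0.0, -1.0]]
ft_force: [-0.9, -0.4, -0.4]
gripper_width: 0.0353
gripper_force: 12.0
[ 0.54361651 -0.06725379  0.18606861] [0.00986863 0.00030147 0.26424673]
```

```bash
python3 -m jog '{"jaw":[0.3,0.3,0.3,0.3,0.3],"dp":[[0.006,0,0.04],[0.006,0,0.08],[0.006,0,0.12],[0.006,0,0.12],[0.006,0,0.12]],"angular":[[0,0,0],[0,0,0],[0,0,0],[0,0,0],[0,0,0]]}'
python3 -m jog '{"jaw":[0.3,0.3,0.3,0.3,0.3],"dp":[[0,0,0],[0,0,0],[0,0,0],[0,0,0],[0,0,0]],"angular":[[0,0,0],[0,0,0],[0,0,0],[0,0,0],[0,0,0]]}'
python3 - <<'E'
from h import *
s=get_state();R=s["ee_rot"];d=R.T@(np.array([.5416,-.0662,.120])-s["eef_pos"]);print(s["eef_pos"],d/.25)
E
```

```text
clock: 5.77
eef_pos: [0.5402, -0.0662, 0.1543]
ee_rot: [[-0.905, 0.425, -0.002], [0.425, 0.905, 0.001], [0.002, -0.0, -1.0]]
ft_force: [1.0, -0.2, -0.1]
gripper_width: 0.0357
gripper_force: 12.0
clock: 6.18
eef_pos: [0.5407, -0.0663, 0.1555]
ee_rot: [[-0.905, 0.425, 0.001], [0.425, 0.905, -0.0], [-0.001, 0.0, -1.0]]
ft_force: [0.3, -0.1, -1.4]
gripper_width: 0.0356
gripper_force: 12.0
[ 0.54072003 -0.06625116  0.15547282] [-0.00301353  0.00167315  0.1418932 ]
```

```bash
python3 -m jog '{"jaw":[0.3,0.3,0.3,0.3,0.3],"dp":[[-0.003,0.001,0.03],[-0.003,0.001,0.06],[-0.003,0.001,0.09],[-0.003,0.001,0.12],[-0.003,0.001,0.14]],"angular":[[0,0,0],[0,0,0],[0,0,0],[0,0,0],[0,0,0]]}'
python3 -m jog '{"jaw":[0.3,0.3,0.3,0.3,0.3],"dp":[[0,0,0],[0,0,0],[0,0,0],[0,0,0],[0,0,0]],"angular":[[0,0,0],[0,0,0],[0,0,0],[0,0,0],[0,0,0]]}'
python3 - <<'E'
from h import *
s=get_state();print(s["eef_pos"],s["ft_force"])
A=capture("side");cv2.imwrite("pics/side3.png",A);cv2.imwrite("pics/v3.png",cv2.resize(A[160:290,250:370],(720,600)[:1]+(600,) if 0 else (552,598),interpolation=2))
E
```

```text
clock: 6.6
eef_pos: [0.5406, -0.0661, 0.1187]
ee_rot: [[-0.905, 0.425, -0.002], [0.425, 0.905, 0.001], [0.002, -0.0, -1.0]]
ft_force: [-0.3, -0.0, -1.4]
gripper_width: 0.0356
gripper_force: 12.0
clock: 7.02
eef_pos: [0.5416, -0.0664, 0.1205]
ee_rot: [[-0.905, 0.425, 0.001], [0.425, 0.905, -0.0], [-0.001, 0.0, -1.0]]
ft_force: [-0.9, -0.0, 0.5]
gripper_width: 0.0355
gripper_force: 12.0
[ 0.54163051 -0.06636875  0.12052281] [-0.90384733 -0.03410358  0.46281009]
```

View pics/v3.png

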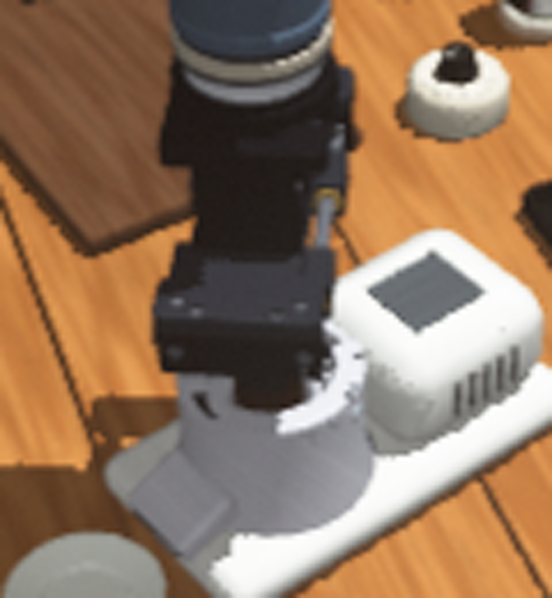

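The side crop shows the stick held inside the collar, near (270,390), with no contact force on the wrist. I'll release it, back off and look again.

```bash
python3 -m jog '{"jaw":[0.5,0.5,0.55,0.55,0.6],"dp":[[0,0,0],[0,0,0],[0,0,0],[0,0,0],[0,0,0]],"angular":[[0,0,0],[0,0,0],[0,0,0],[0,0,0],[0,0,0]]}'
python3 -m jog '{"jaw":[0.6,0.6,0.7,1,1],"dp":[[0,0,-0.04],[0,0,-0.1],[0,0,-0.2],[0,0,-0.32],[0,0,-0.44]],"angular":[[0,0,0],[0,0,0],[0,0,0],[0,0,0],[0,0,0]]}'
python3 -m jog '{"jaw":[1,1,1,1,1],"dp":[[-0.1,0.0,0],[-0.2,0,0],[-0.3,0,0],[-0.3,0,0],[-0.3,0,0]],"angular":[[0,0,0],[0,0,0],[0,0,0],[0,0,0],[0,0,0]]}'
python3 -m jog '{"jaw":[1,1,1],"dp":[[0,0,0],[0,0,0],[0,0,0]],"angular":[[0,0,0],[0,0,0],[0,0,0]]}'
python3 - <<'E'
from top import *
s=get_state();print(s["eef_pos"],s["ee_rot"]);im=capture("wrist");cv2.imwrite("pics/w4.png",im);np.save("w4.npy",s,allow_pickle=True);w=cam("wrist",s)
A=capture("side");cv2.imwrite("pics/side4.png",A)
J=rect(im,w,(.5425,-.0665),.106)
hsv=cv2.cvtColor(J,40)
cs=cv2.HoughCircles(cv2.GaussianBlur(J.max(2),(0,0),2),cv2.HOUGH_GRADIENT,1,400,param1=60,param2=10,minRadius=66,maxRadius=78)
x,y,r=cs[0][0];print("stick",.5425+(x-280)/4000,-.0665+(280-y)/4000,r/4)
J0=rect(im,w,(.5425,-.0665),.1);g=cv2.GaussianBlur(cv2.cvtColor(J0,6),(0,0),2)
x,y,r=cv2.HoughCircles(g,cv2.HOUGH_GRADIENT,1,400,param1=40,param2=10,minRadius=184,maxRadius=200)[0][0];print("collar",.5425+(x-280)/4000,-.0665+(280-y)/4000,r/4)
L=onz(w,(0,0),.1)
lid=np.array([.512,-.268]);print("lid px",proj(w,[*lid,.109]))
cv2.imwrite("pics/v4.png",np.hstack([J0[40:520,40:520],np.zeros((480,10,3),np.uint8),cv2.resize(A[225:305,265:315+0],(300,480),interpolation=2)]))
E
```

```text
clock: 7.48
eef_pos: [0.5414, -0.0663, 0.1202]
ee_rot: [[-0.905, 0.425, 0.0], [0.425, 0.905, -0.0], [-0.0, 0.0, -1.0]]
ft_force: [-0.0, 0.1, -0.0]
gripper_width: 0.0491
gripper_force: 0.0
clock: 7.9
eef_pos: [0.5408, -0.0661, 0.2316]
ee_rot: [[-0.905, 0.425, -0.001], [0.425, 0.905, 0.0], [0.001, -0.0, -1.0]]
ft_force: [-0.2, -0.4, -0.1]
gripper_width: 0.0648
gripper_force: 0.0
clock: 8.32
eef_pos: [0.6099, -0.0987, 0.2306]
ee_rot: [[-0.905, 0.425, 0.001], [0.425, 0.905, -0.0], [-0.001, 0.0, -1.0]]
ft_force: [-0.3, 1.2, -0.7]
gripper_width: 0.0863
gripper_force: 0.0
clock: 8.57
eef_pos: [0.6082, -0.0975, 0.2302]
ee_rot: [[-0.905, 0.425, -0.001], [0.425, 0.905, 0.0], [0.001, -0.0, -1.0]]
ft_force: [0.3, -0.8, 0.0]
gripper_width: 0.0872
gripper_force: 0.0
[ 0.60823644 -0.09754971  0.23021174] [[-9.05419472e-01  4.24516617e-01 -1.10499066e-03]
 [ 4.24516430e-01  9.05420141e-01  4.10401876e-04]
 [ 1.17470322e-03 -9.75008415e-05 -9.99999305e-01]]
stick 0.541125 -0.065625 17.975
collar 0.54212505 -0.066375 48.2
lid px [[127.05510121 183.45204247]]
```

View pics/v4.png

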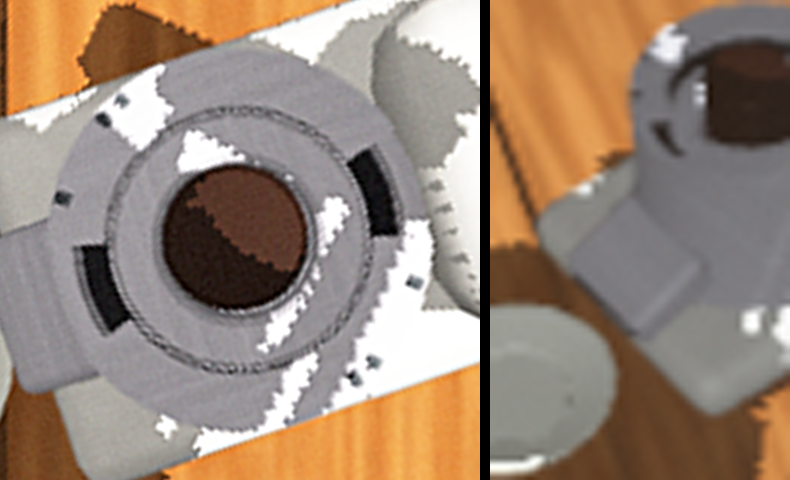

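The stick now stands upright on the feed hole's axis: its top is at (234,237) in the crop with a radius of 18 mm at 106 mm up. On to a look at the lid.

```bash
python3 -m jog '{"jaw":[1,1,1,1,1],"dp":[[-0.05,-0.15,0],[-0.1,-0.3,0],[-0.15,-0.46,0],[-0.2,-0.62,0],[-0.24,-0.74,0]],"angular":[[0,0,0],[0,0,0],[0,0,0],[0,0,0],[0,0,0]]}'
python3 -m jog '{"jaw":[1,1,1,1,1],"dp":[[0,-0.04,0],[0,-0.05,0],[0,-0.05,0],[0,-0.05,0],[0,-0.05,0]],"angular":[[0,0,0],[0,0,0],[0,0,0],[0,0,0],[0,0,0]]}'
python3 - <<'E'
from top import *
s=get_state();print(s["eef_pos"]);im=capture("wrist");cv2.imwrite("pics/w5.png",im);np.save("w5.npy",s,allow_pickle=True);w=cam("wrist",s)
J=rect(im,w,(.511,-.27),.109)
hsv=cv2.cvtColor(J,40)
m=((J.max(2)<75)).astype(np.uint8);m=cv2.morphologyEx(m,cv2.MORPH_OPEN,np.ones((15,15)))
for c in cv2.findContours(m,0,2)[0]:
    if cv2.contourArea(c)>2000:
        (x,y),wh,a=cv2.minAreaRect(c);print(.511+(x-280)/4000,-.27+(280-y)/4000,np.array(wh)/4,a,cv2.contourArea(c)/16);cv2.drawContours(J,[cv2.boxPoints(((x,y),wh,a)).astype(int)],0,(0,255,0),1)
W=im[:300,160:480]
cv2.imwrite("pics/v5.png",np.hstack([J[:,:480],cv2.resize(W,(320,300)) if 0 else cv2.copyMakeBorder(W,0,260,0,0,0)]))
E
```

```text
clock: 9.08
eef_pos: [0.5841, -0.294, 0.2304]
ee_rot: [[-0.905, 0.426, 0.0], [0.426, 0.905, -0.001], [-0.001, -0.001, -1.0]]
ft_force: [-0.3, -0.3, 1.1]
gripper_width: 0.0871
gripper_force: 0.0
clock: 9.5
eef_pos: [0.5799, -0.3003, 0.2302]
ee_rot: [[-0.906, 0.423, -0.0], [0.423, 0.906, 0.001], [0.001, 0.001, -1.0]]
ft_force: [0.0, -0.1, -0.5]
gripper_width: 0.0869
gripper_force: 0.0
[ 0.57989739 -0.30033177  0.23021593]
0.5264572296142578 -0.269755973815918 [24.80966377 14.28490353] 10.491477012634277 301.34375
0.49840721893310547 -0.2627087631225586 [26.13161659 14.18835926] 14.500167846679688 310.625
```

View pics/v5.png

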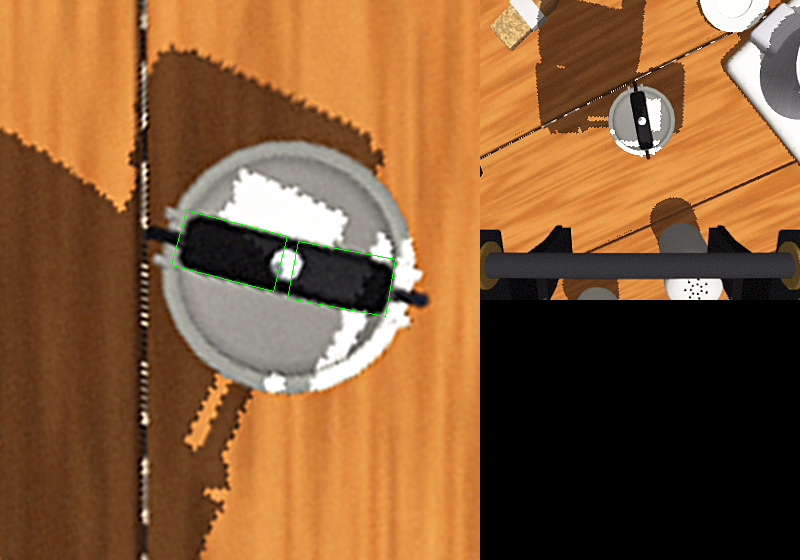

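The rectified wrist view shows the bar's middle at (286,264) and its direction at about -13.6°. The shaker stays well clear.

```bash
python3 -m jog '{"jaw":[1,1,1,1,1],"dp":[[0.08,0.003,0.05],[0.16,0.005,0.13],[0.24,0.008,0.21],[0.302,0.01,0.3],[0.302,0.01,0.36]],"angular":[[0,0,-0.02],[0,0,-0.04],[0,0,-0.064],[0,0,-0.064],[0,0,-0.064]]}'
python3 -m jog '{"jaw":[0.6,0.6,0.6,0.6,0.6],"dp":[[0,0,0],[0,0,0],[0,0,0],[0,0,0],[0,0,0]],"angular":[[0,0,0],[0,0,0],[0,0,0],[0,0,0],[0,0,0]]}'
python3 - <<'E'
from h import *
s=get_state();R=s["ee_rot"];print(s["eef_pos"],np.degrees(np.arctan2(R[1,0],R[0,0])),R.T@(np.array([.5125,-.266,.097])-s["eef_pos"])/.25)
sw=np.load("w5.npy",allow_pickle=True).item()
w=cam("wrist",sw);print("stem",tri([ray(w,proj(w,[.5125,-.2663,.109])[0]),ray(cam("side"),(326.5,305.7)),]))
E
```

```text
clock: 9.97
eef_pos: [0.5087, -0.2636, 0.1386]
ee_rot: [[-0.972, 0.233, -0.006], [0.233, 0.972, 0.005], [0.007, 0.003, -1.0]]
ft_force: [0.4, 1.0, -0.1]
gripper_width: 0.0871
gripper_force: 0.0
clock: 10.38
eef_pos: [0.5136, -0.2687, 0.1414]
ee_rot: [[-0.972, 0.235, 0.002], [0.235, 0.972, -0.002], [-0.003, -0.001, -1.0]]
ft_force: [0.6, -0.3, 0.1]
gripper_width: 0.0617
gripper_force: 0.0
[ 0.51358204 -0.2686906   0.14144552] 166.4078119613218 [0.00723059 0.00967698 0.17775012]
stem [ 0.51311278 -0.26651974  0.10764426]
```

```bash
python3 -m jog '{"jaw":[0.6,0.6,0.6,0.6,0.6],"dp":[[0.004,0.008,0.04],[0.004,0.008,0.08],[0.004,0.008,0.12],[0.004,0.008,0.15],[0.004,0.008,0.17]],"angular":[[0,0,0],[0,0,0],[0,0,0],[0,0,0],[0,0,0]]}'
python3 -m jog '{"jaw":[0.6,0.6,0.4,0.2,0.1],"dp":[[0,0,0],[0,0,0],[0,0,0],[0,0,0],[0,0,0]],"angular":[[0,0,0],[0,0,0],[0,0,0],[0,0,0],[0,0,0]]}' 15
python3 -m jog '{"jaw":[0.1,0.1,0.1,0.05,0.05],"dp":[[0,0,0],[0,0,0],[0,0,0],[0,0,0],[0,0,0]],"angular":[[0,0,0],[0,0,0],[0,0,0],[0,0,0],[0,0,0]]}' 15
python3 -m jog '{"jaw":[0.05,0.05,0.05,0.05,0.05],"dp":[[0,0,0],[0,0,0],[0,0,0],[0,0,0],[0,0,0]],"angular":[[0,0,0],[0,0,0],[0,0,0],[0,0,0],[0,0,0]]}' 15
```

```text
clock: 10.8
eef_pos: [0.5111, -0.2654, 0.0959]
ee_rot: [[-0.972, 0.236, -0.002], [0.236, 0.972, 0.002], [0.002, 0.001, -1.0]]
ft_force: [-0.2, -0.0, -0.9]
gripper_width: 0.0526
gripper_force: 0.0
clock: 11.22
eef_pos: [0.512, -0.2661, 0.098]
ee_rot: [[-0.972, 0.236, 0.001], [0.236, 0.972, -0.0], [-0.001, -0.0, -1.0]]
ft_force: [1.0, -0.3, -0.5]
gripper_width: 0.0396
gripper_force: 0.0
clock: 11.63
eef_pos: [0.5119, -0.2659, 0.0978]
ee_rot: [[-0.972, 0.235, 0.0], [0.235, 0.972, -0.0], [-0.0, -0.0, -1.0]]
ft_force: [0.7, -0.1, 0.9]
gripper_width: 0.0138
gripper_force: 15.0
clock: 12.05
eef_pos: [0.5119, -0.266, 0.0978]
ee_rot: [[-0.972, 0.235, 0.0], [0.235, 0.972, -0.0], [-0.0, -0.0, -1.0]]
ft_force: [-0.7, 0.3, 1.3]
gripper_width: 0.0138
gripper_force: 15.0
```

```bash
python3 -m jog '{"jaw":[0.05,0.05,0.05,0.05,0.05],"dp":[[0,0,0],[0,0,-0.03],[0,0,-0.08],[0,0,-0.15],[0,0,-0.22]],"angular":[[0,0,0],[0,0,0],[0,0,0],[0,0,0],[0,0,0]]}' 40
python3 -m jog '{"jaw":[0.05,0.05,0.05,0.05,0.05],"dp":[[0,0,-0.08],[0,0,-0.16],[0,0,-0.23],[0,0,-0.23],[0,0,-0.23]],"angular":[[0,0,0],[0,0,0],[0,0,0],[0,0,0],[0,0,0]]}'
python3 -m jog '{"jaw":[0.05,0.05,0.05,0.05,0.05],"dp":[[0.007,0.08,0],[0.015,0.16,0],[0.022,0.24,0],[0.03,0.32,0],[0.037,0.4,0]],"angular":[[0,0,-0.02],[0,0,-0.04],[0,0,-0.06],[0,0,-0.08],[0,0,-0.09]]}'
python3 - <<'E'
from h import *
s=get_state();R=s["ee_rot"];print(s["eef_pos"],s["gripper_width"],s["gripper_force"],np.degrees(np.arctan2(R[1,0],R[0,0])),R.T@(np.array([.5414,-.0667,.2105])-s["eef_pos"])/.25)
E
```

```text
clock: 12.47
eef_pos: [0.5112, -0.2654, 0.1527]
ee_rot: [[-0.972, 0.236, -0.002], [0.236, 0.972, 0.001], [0.002, 0.001, -1.0]]
ft_force: [0.7, 0.5, -2.0]
gripper_width: 0.0134
gripper_force: 40.0
clock: 12.88
eef_pos: [0.5121, -0.2661, 0.2108]
ee_rot: [[-0.972, 0.235, 0.002], [0.235, 0.972, -0.001], [-0.002, -0.001, -1.0]]
ft_force: [-0.0, -0.2, -2.7]
gripper_width: 0.0137
gripper_force: 40.0
clock: 13.3
eef_pos: [0.5252, -0.1651, 0.2082]
ee_rot: [[-0.999, -0.047, -0.004], [-0.047, 0.999, 0.002], [0.004, 0.002, -1.0]]
ft_force: [-0.2, -0.5, -0.9]
gripper_width: 0.0136
gripper_force: 40.0
[ 0.52520482 -0.16507149  0.20816595] 0.013641097515774326 39.97832036577165 -177.29716758899082 [-0.08323039  0.39001399 -0.00875691]
```

```bash
python3 -m jog '{"jaw":[0.05,0.05,0.05,0.05,0.05],"dp":[[-0.02,0.09,0],[-0.04,0.18,0],[-0.06,0.27,0],[-0.083,0.35,0],[-0.083,0.39,0]],"angular":[[0,0,-0.02],[0,0,-0.04],[0,0,-0.06],[0,0,-0.08],[0,0,-0.09]]}'
python3 -m jog '{"jaw":[0.05,0.05,0.05,0.05,0.05],"dp":[[0,0,0],[0,0,0],[0,0,0],[0,0,0],[0,0,0]],"angular":[[0,0,0],[0,0,0],[0,0,0],[0,0,0],[0,0,0]]}'
python3 - <<'E'
from h import *
s=get_state();R=s["ee_rot"];print(s["qpos"],np.degrees(np.arctan2(R[1,0],R[0,0]))%360,R.T@(np.array([.5414,-.0667,.155])-s["eef_pos"])/.25)
A=capture("side");B=capture("scene");im=capture("wrist")
c=cam("side");d=cam("scene");e=s["eef_pos"]
print(proj(c,e),proj(d,e))
x,y=proj(c,e)[0].astype(int);u,v=proj(d,e)[0].astype(int)
np.save("w6.npy",s,allow_pickle=True)
for n,I in(("side6",A),("scene6",B),("w6",im)):cv2.imwrite(f"pics/{n}.png",I)
cv2.imwrite("pics/v6.png",np.hstack([cv2.resize(A[y-40:y+60,x-40:x+40],(400,500),interpolation=2),cv2.resize(B[v-40:v+60,u-40:u+40],(400,500),interpolation=2)]))
E
```

```text
clock: 13.72
eef_pos: [0.5421, -0.0656, 0.2084]
ee_rot: [[-0.945, -0.326, -0.003], [-0.326, 0.945, 0.002], [0.002, 0.003, -1.0]]
ft_force: [0.6, -1.5, -1.6]
gripper_width: 0.0135
gripper_force: 40.0
clock: 14.13
eef_pos: [0.5427, -0.0694, 0.2101]
ee_rot: [[-0.947, -0.32, -0.0], [-0.32, 0.947, -0.0], [0.0, -0.0, -1.0]]
ft_force: [-0.9, -0.2, -2.2]
gripper_width: 0.0138
gripper_force: 40.0
[-1.89807757e+01  2.61945821e+01  9.49529324e+01 -1.78841536e-02
  5.88479292e+01 -1.27639939e+02] 198.66841368860608 [0.00162357 0.01191244 0.22037761]
[[306.54690473 202.81191493]] [[332.66745368 189.77152755]]
```

View pics/v6.png

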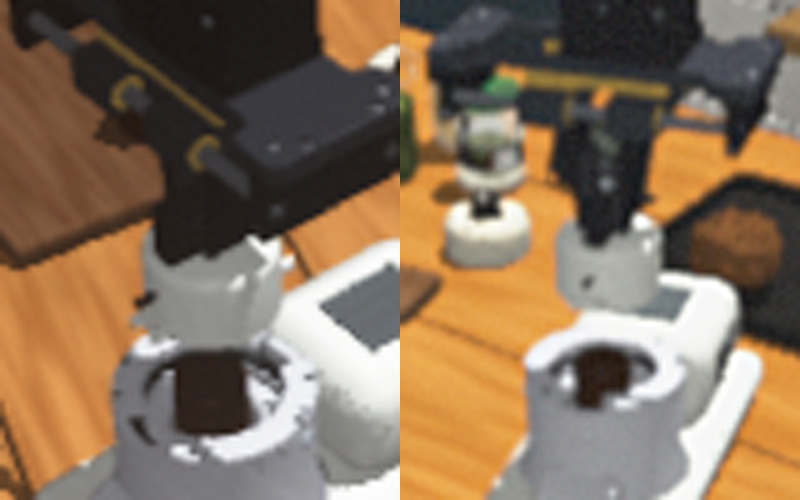

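Both views show the lid hanging level above the collar, with the stick upright below. I check the lid's axis in the hand.

```bash
python3 - <<'E'
from h import *
s=np.load("w6.npy",allow_pickle=True).item();e=s["eef_pos"];R=s["ee_rot"]
for n,rows in(("side",(212,215,218,221)),("scene",(198,201,204,207))):
    c=cam(n);I=cv2.imread(f"pics/{n}6.png").astype(int)
    for t in(-.003,0,.003):print(n,t,proj(c,e+R@[t,0,.035])[0].round(2))
    for r in rows:
        sat=I[r].max(1)-I[r].min(1); m=(sat<45)&(I[r].max(1)>90)
        x0=int(proj(c,e)[0][0]);print(r,''.join('#' if k else '.' for k in m[x0-25:x0+26]),x0-25)
    # silhouettes expected
    th=np.radians(np.arange(0,360,5))
    for z in(.03,.045):
        P=proj(c,np.array([e+R@[.031*np.cos(a),.031*np.sin(a),z] for a in th]));print("exp",z,P[:,0].min().round(1),P[:,0].max().round(1),P[:,1].mean().round(1))
E
```

```text
side -0.003 [308.23 214.37]
side 0 [307.15 214.94]
side 0.003 [306.07 215.52]
212 .............###.............############.......... 281
215 ..............##############################....... 281
218 ..............###########################.....##### 281
221 ................################################### 281
exp 0.03 293.0 321.1 213.4
exp 0.045 293.4 321.2 218.4
scene -0.003 [333.12 200.01]
scene 0 [332.8  200.46]
scene 0.003 [332.48 200.92]
198 ###########.....#####################.............. 307
201 #######.........######################............. 307
204 ................##################################. 307
207 .................################################## 307
exp 0.03 322.2 343.4 199.0
exp 0.045 322.3 343.4 203.5
```

```bash
python3 -m jog '{"jaw":[0.05,0.05,0.05,0.05,0.05],"dp":[[0.001,0.008,0.05],[0.001,0.008,0.1],[0.001,0.008,0.14],[0.001,0.008,0.17],[0.001,0.008,0.18]],"angular":[[0,0,-0.0005],[0,0,-0.0005],[0,0,-0.0005],[0,0,-0.0005],[0,0,-0.0005]]}'
python3 -m jog '{"jaw":[0.05,0.05,0.05,0.05,0.05],"dp":[[0,0,0],[0,0,0],[0,0,0],[0,0,0],[0,0,0]],"angular":[[0,0,0],[0,0,0],[0,0,0],[0,0,0],[0,0,0]]}'
python3 - <<'E'
from h import *
s=get_state();R=s["ee_rot"];print(s["eef_pos"],s["ft_force"],s["wrist_torque"],np.degrees(np.arctan2(R[1,0],R[0,0]))%360,R.T@(np.array([.5414,-.0667,.1368])-s["eef_pos"])/.25)
E
```

```text
clock: 14.7
eef_pos: [0.5412, -0.0664, 0.1639]
ee_rot: [[-0.946, -0.323, -0.002], [-0.323, 0.946, 0.001], [0.002, 0.001, -1.0]]
ft_force: [0.3, 0.4, -1.5]
gripper_width: 0.0138
gripper_force: 40.0
clock: 15.12
eef_pos: [0.5422, -0.0665, 0.1657]
ee_rot: [[-0.946, -0.323, 0.001], [-0.323, 0.946, -0.0], [-0.001, -0.001, -1.0]]
ft_force: [-0.6, 0.2, -1.3]
gripper_width: 0.0138
gripper_force: 40.0
[ 0.54221709 -0.06650592  0.16567679] [-0.55577931  0.24933592 -1.31370736] [ 0.05997377 -0.012005    0.03193489] 198.86978188703225 [0.00344378 0.00040191 0.11550396]
```

```bash
python3 -m jog '{"jaw":[0.05,0.05,0.05,0.05,0.05],"dp":[[0.002,0,0.016],[0.002,0,0.032],[0.002,0,0.048],[0.002,0,0.06],[0.002,0,0.06]],"angular":[[0,0,0],[0,0,0],[0,0,0],[0,0,0],[0,0,0]]}'
python3 -m jog '{"jaw":[0.05,0.05,0.05,0.05,0.05],"dp":[[0,0,0],[0,0,0],[0,0,0.012],[0,0,0.024],[0,0,0.024]],"angular":[[0,0,0],[0,0,0],[0,0,0],[0,0,0],[0,0,0]]}'
python3 - <<'E'
from h import *
s=get_state();R=s["ee_rot"];print(s["eef_pos"],s["ft_force"],s["wrist_torque"],np.degrees(np.arctan2(R[1,0],R[0,0]))%360,R.T@(np.array([.5414,-.0667,.1368])-s["eef_pos"])/.25)
E
```

```text
clock: 15.53
eef_pos: [0.5416, -0.0666, 0.1497]
ee_rot: [[-0.946, -0.323, 0.0], [-0.323, 0.946, 0.0], [-0.0, -0.0, -1.0]]
ft_force: [0.7, 0.5, 1.1]
gripper_width: 0.0137
gripper_force: 40.0
clock: 15.95
eef_pos: [0.5415, -0.0666, 0.1438]
ee_rot: [[-0.946, -0.323, 0.0], [-0.323, 0.946, -0.0], [-0.0, -0.0, -1.0]]
ft_force: [0.7, 0.6, 2.0]
gripper_width: 0.0136
gripper_force: 40.0
[ 0.54153556 -0.06661344  0.14380496] [0.66066178 0.58768559 2.01774644] [ 0.05257227 -0.05634783  0.0223701 ] 198.86218191985571 [ 0.00063275 -0.00014922  0.0280197 ]
```

```bash
python3 -m jog '{"jaw":[0.05,0.05,0.05,0.05,0.05],"dp":[[0,0,0.01],[0,0,0.02],[0,0,0.026],[0,0,0.03],[0,0,0.03]],"angular":[[0,0,0],[0,0,0],[0,0,0],[0,0,0],[0,0,0]]}'
python3 -m jog '{"jaw":[0.05,0.05,0.05],"dp":[[0,0,0],[0,0,0],[0,0,0]],"angular":[[0,0,0],[0,0,0],[0,0,0]]}'
python3 - <<'E'
from h import *
s=get_state();R=s["ee_rot"];print(s["eef_pos"],s["ft_force"],s["wrist_torque"],np.degrees(np.arctan2(R[1,0],R[0,0]))%360)
E
```

```text
clock: 16.37
eef_pos: [0.5416, -0.0666, 0.1368]
ee_rot: [[-0.946, -0.323, 0.0], [-0.323, 0.946, -0.0], [-0.0, -0.0, -1.0]]
ft_force: [0.7, -0.4, 3.1]
gripper_width: 0.0137
gripper_force: 40.0
clock: 16.62
eef_pos: [0.5416, -0.0666, 0.1367]
ee_rot: [[-0.946, -0.323, 0.0], [-0.323, 0.946, -0.0], [-0.0, -0.0, -1.0]]
ft_force: [0.7, -1.3, 3.1]
gripper_width: 0.0136
gripper_force: 40.0
[ 0.54156435 -0.06662477  0.13672693] [ 0.6547776  -1.34352196  3.08044771] [ 0.05780841 -0.02937797 -0.02435059] 198.86875801401663
```

```bash
python3 -m jog '{"jaw":[0.05,0.05,0.05,0.05],"dp":[[0,0,0.003],[0,0,0.006],[0,0,0.006],[0,0,0.006]],"angular":[[0,0,0],[0,0,0],[0,0,0],[0,0,0]]}'
python3 - <<'E'
from h import *
s=get_state();print(s["eef_pos"],s["ft_force"],s["wrist_torque"])
E
```

```text
clock: 16.95
eef_pos: [0.5416, -0.0667, 0.1366]
ee_rot: [[-0.946, -0.324, 0.001], [-0.324, 0.946, -0.0], [-0.001, -0.001, -1.0]]
ft_force: [-2.3, 0.1, 11.9]
gripper_width: 0.0133
gripper_force: 40.0
[ 0.54163007 -0.06666853  0.13661644] [-2.276696    0.10130697 11.94269852] [ 0.18131976  0.37905159 -0.00738745]
```

```bash
python3 -m jog '{"jaw":[0.05,0.05,0.05,0.05,0.05],"dp":[[0,0,-0.003],[0,0,-0.003],[0,0,-0.003],[0,0,-0.003],[0,0,-0.003]],"angular":[[0,0,0],[0,0,0.02],[0,0,0.04],[0,0,0.06],[0,0,0.08]]}'
python3 - <<'E'
from h import *
s=get_state();R=s["ee_rot"];print(s["eef_pos"],s["ft_force"],s["wrist_torque"],np.degrees(np.arctan2(R[1,0],R[0,0]))%360)
E
```

```text
clock: 17.37
eef_pos: [0.5417, -0.0668, 0.1367]
ee_rot: [[-0.997, -0.076, 0.001], [-0.076, 0.997, -0.001], [-0.001, -0.001, -1.0]]
ft_force: [-1.5, -0.7, 7.3]
gripper_width: 0.014
gripper_force: 40.0
[ 0.54172113 -0.06681605  0.13665811] [-1.50825451 -0.72899563  7.31315147] [0.13593045 0.16925845 0.19539609] 184.34930801675944
```

```bash
python3 -m jog '{"jaw":[0.05,0.05,0.05,0.05,0.05],"dp":[[0,0,0],[0,0,0],[0,0,0],[0,0,0],[0,0,0]],"angular":[[0,0,0.02],[0,0,0.04],[0,0,0.06],[0,0,0.08],[0,0,0.09]]}'
python3 -m jog '{"jaw":[0.05,0.05,0.05,0.05],"dp":[[0,0,0],[0,0,0],[0,0,0],[0,0,0]],"angular":[[0,0,0.004],[0,0,0.007],[0,0,0.007],[0,0,0.007]]}'
python3 - <<'E'
from top import *
s=get_state();R=s["ee_rot"];print(s["eef_pos"],s["ft_force"],s["wrist_torque"],np.degrees(np.arctan2(R[1,0],R[0,0]))%360)
A=capture("side");B=capture("scene");W=capture("wrist");w=cam("wrist",s)
e=[.5422,-.0664,.11]
x,y=proj(cam("side"),e)[0].astype(int);u,v=proj(cam("scene"),e)[0].astype(int)
J=np.hstack([cv2.resize(A[y-45:y+35,x-40:x+40],(400,400),interpolation=2),cv2.resize(B[v-45:v+35,u-40:u+40],(400,400),interpolation=2)])
cv2.imwrite("pics/v7.png",J)
E
```

```text
clock: 17.78
eef_pos: [0.5417, -0.0667, 0.1367]
ee_rot: [[-0.979, 0.205, 0.001], [0.205, 0.979, -0.001], [-0.001, -0.0, -1.0]]
ft_force: [-0.1, -1.1, 6.9]
gripper_width: 0.0134
gripper_force: 40.0
clock: 18.12
eef_pos: [0.5418, -0.0667, 0.1367]
ee_rot: [[-0.975, 0.224, 0.001], [0.224, 0.975, -0.001], [-0.001, -0.0, -1.0]]
ft_force: [-0.8, -0.4, 7.7]
gripper_width: 0.0138
gripper_force: 40.0
[ 0.541756   -0.06667367  0.13665455] [-0.80062713 -0.37898302  7.69019367] [0.04263862 0.10082305 0.17674738] 167.06744525693722
```

View pics/v7.png

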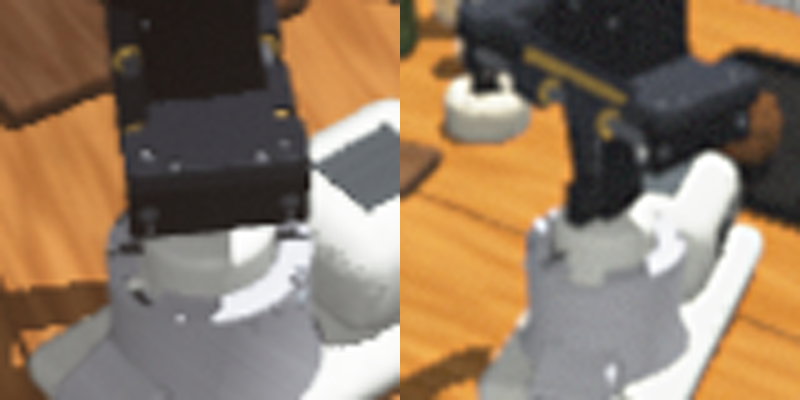

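```bash
python3 -m jog '{"jaw":[0.05,0.05,0.05,0.05],"dp":[[0,0,0],[0,0,0],[0,0,0],[0,0,0]],"angular":[[0,0,0.002],[0,0,0.002],[0,0,0.002],[0,0,0.002]]}'
python3 -c "
from plant import *
print(sign_off())"
```

```text
clock: 18.6
eef_pos: [0.5418, -0.0667, 0.1367]
ee_rot: [[-0.973, 0.23, 0.001], [0.23, 0.973, -0.001], [-0.001, -0.0, -1.0]]
ft_force: [-0.4, -0.2, 6.0]
gripper_width: 0.0135
gripper_force: 40.0
the job is handed in; nothing more can be done
None
```

Handed in at 18.6 s, no verdict shown: the long stick is in the feed hole, the lid is seated and held about 32° clockwise at the pulse mark (from tool angle and wrist torque; pointers and stem not seen); I viewed 12 pictures, over the limit of 10.

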